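Build up the tea warmer and cup on the tray

ROBOT

A 7-joint arm with a two-finger parallel gripper is mounted at the origin on the work surface. World frame = base frame: x ahead of the robot, y to its left, z up, the work surface at z = 0. Lengths are in m, angles in rad, forces in N, time in s.
With the tool pointing down it reaches from about 0.4 to 0.85 m from the base axis. Payload 10.4 kg.
Tool frame: the origin (TCP) lies on the centre line of the jaws, within the pads' length; the fingertips stand 17 mm ahead of it and the grasp point (between the pads) lies 2 mm behind it; z points along the fingers, y is the direction in which the jaws open and shut (so a half turn about z gives the same grasp; the last joint's range is limited). The gripper opens to 87 mm and grips with 3 to 60 N. Pads are 19 mm wide; open, the fingers measure 117 mm over their backs; the gripper's body (75 mm by 190 mm) begins 51 mm behind the grasp point.
Start: joints at [1.323, 0.332, -0.065, 1.46, 0.022, 1.35, -0.088], TCP at [0.139, -0.609, 0.207] pointing down, gripper open.
Joint ranges: [-2.6, 2.6], [-0.5, 2.12], [-1.47, 1.34], [0.16, 2.42], [-1.27, 4.41], [0.06, 2.06], [-2.6, 2.6]. Speed limits (rad/s): [2.22, 2.22, 2.79, 2.79, 3.14, 3.14, 3.14].

INTERFACE

Orientations are given as a unit quaternion [x, y, z, w].
In Python, from bench import r gives the robot as it stands.
- The arm moves only by the tool apply_moves, never from a script. Its argument "commands" is a list of rows, each an object with "rot": the turn, a rotation vector about the world's x, y, z in units of 180 degrees (1.0 is 180 degrees), a list of three; "linear": the shift along the world's x, y, z in units of 0.3 m (1.0 is 0.3 m), a list of three; "grip": the closure, from -1 (fully open) to 1 (shut). A call has 1 to 20 rows; each row is the pose to reach, as a shift and turn from the pose commanded when the call began, turning the shorter way round; what a row does not reach only later rows make up. A row lasts 1/10 s, in which the tool goes at most 50 mm and 8.59 degrees, less where a joint would pass 70% of its speed; a pose out of reach is approached as far as the arm can. A call with a number of a shift or a turn outside -1 to 1 is refused whole. A call with a gripper value outside its range is refused whole. The fingers move at their own pace and stop on an object; "newtons" is the grip in N (left out, the last holds). Time passes only in rows, so rows that repeat a pose let the fingers close. It gives the time, the measured TCP pose, the force and the opening at its end, in the units of the state.
- r.read_state(): the state, without advancing time (a new reading comes with each control period).
- r.camera(name): name is "scene" or "top"; returns a dict with "frame" (420x560x3 uint8, red, green, blue), "mtx" (3x3 intrinsics, pixels), "extrinsics" (4x4, takes a point from world to camera coordinates). Camera axes: x right, y down, z forward; pixel columns grow to the right and rows downward; lengths in m; the calibration is good to about 2 mm. A picture is of the moment at which its call begins. There is no depth.
- r.close_job(): hands the job in, once; it reports no verdict.
Trained networks look in a picture, given as the dict that the camera call returned (one of the last four; its "shot" number tells which), for a name from the list of things; names that differ only in an ending like _2 or _b are one class to them, and where a whole thing is asked for, a point or a joint stands for the part that bears it (a point fixed in the world has none). Each returns a list of dicts, best first, with "p" (0 to 1); they miss things now and then, are a little off and sometimes report something else, mostly with a low value. They report only what shows in the picture. A call takes as long as a camera call. They do not tell look-alikes from the thing itself.
- r.search_frame(thing, picture): "bbox" ([left, top, width, height] in pixels, round what is visible of it).
- r.spot_point(thing, picture): "location" ([column, row] in pixels: a listed point, or the origin of a listed thing).
The state is a dict: "time": time; "joint_positions": joint angles; "joint_vel": joint speeds; "joint_torque": joint torques, N m; "ee_pos": TCP position; "eef_rot": TCP orientation; "ft_force": force on the tool from outside, world axes, zero at the start; "torque": the same for the moment, N m; "width": finger opening in m.
Only numpy, scipy, OpenCV 4.12 (cv2) and the standard library are available. Lean on these libraries where they do the work, as an engineer would, in place of code of your own. Each camera call takes 0.05 s, during which the arm holds its last target. There are 200 camera calls.

TASK

On the tray, build up the keep-warm set on the dark blue dish, one piece after another from the bottom: set the tealight in the middle of the dish, put the brass warmer over it so that it stands centred on the dish, then stand the pale blue cup on the middle of the warmer, and last put the lid on the cup, fully home. Each piece stands upright and is let go before the next one. Leave the plant, the white cup and the spoon where they are.

Things in the scene. Friction and masses are not known exactly. Their poses are not given: they have to be found in the camera images.
- tealight_mid (a point): LED tealight: white disc 36 mm across and 16 mm high with a small amber flame (10 mm across, 11 mm high) on top, standing loose on the table. Point: centre of the white disc, 8 mm above its underside; z up.
- warmer_mid (a point): Tealight warmer: a brass drum with dark vent slots and holes, 64 mm across, 48 mm high, open below (bore 56 mm across, 43 mm deep) with a closed flat top; it stands loose on the table, open end down. Point: on its axis, half-way up (24 mm above its lower rim); z up.
- cup_mid (a point): Pale blue cup with a brass-coloured foot, 64 mm high, standing loose and upright. Its foot is 44 mm across, from 26 mm up to the rim it is a straight cylinder 66 mm across, its mouth is 59 mm across. A thin handle sticks out from the wall at 30 to 55 mm up, reaching 58 mm from the axis along this point's +y. Point: on its axis, half-way up (32 mm above its underside); z up.
- lid_mid (a point): Pale blue lid for the cup, lying loose with its knob up: a disc 76 mm across and 5 mm thick with a tapered plug beneath it (8 mm deep, 46 mm across narrowing to 40 mm, stands on it), and an upright brass-coloured knob, 16 mm across and 24 mm high, in its middle. 37 mm high in all. Point: on its axis, half-way up (18.5 mm above the plug's underside, 5.5 mm above the disc's top face); z up.
- dish_blue_floor (a point): Dark blue round dish, fixed on the tray: 110 mm across, flat floor 5 mm thick and at least 90 mm across, rim 8 mm higher than that floor. Point: centre of the floor's upper face, which lies 13 mm above the table; z up.
- dish_cream_floor (a point): Cream dish of the same shape beside it on the tray, not used. Point: centre of its floor's upper face; z up.
- tray: Dark wooden serving tray, fixed on the table, 236 mm (its x) by 326 mm (its y), walls 8 mm thick and 26 mm high, floor 8 mm thick; it carries the two dishes. Origin: centre of its underside.
- plant_mid (a point): Small green plant in a blue pot with a steel band, 83 mm across, about 105 mm high, loose: to be left alone. Point: on the pot's axis, 30 mm above its underside.
- white_cup_mid (a point): White cup of the same shape and size as the pale blue one, loose: to be left alone. Point: on its axis, half-way up (32 mm above its underside), handle along +y.
- spoon_grip (a point): Steel teaspoon, 140 mm long, lying on the table beyond the tray: to be left alone. Point: middle of its handle, 2 mm above the table.
Things that resemble listed ones, but are neither listed nor needed, are in the scene too. Leave any purple or red look-alike of the part that bears cup_mid alone.

How it is judged:
On the way, in this order (a step that is already met when the one before it is completed fails the run):
1. the tealight stands in the middle of the dark blue dish, let go (horizontal distance between tealight_mid and dish_blue_floor below 0.012 m and z of tealight_mid in the frame of dish_blue_floor between 0.004 and 0.012 m and angle between tealight_mid's own z axis and vertical below 0.08 rad and linear speed of tealight below 0.02 m/s and contact force between the fingers and tealight below 0.2 N), for 0.2 s.
2. the warmer stands over the tealight on the dark blue dish, let go (horizontal distance between each of tealight_mid, warmer_mid and dish_blue_floor below 0.012 m and z of tealight_mid in the frame of dish_blue_floor between 0.004 and 0.012 m and angle between each of tealight_mid, warmer_mid's own z axis and vertical below 0.08 rad and z of warmer_mid in the frame of dish_blue_floor between 0.02 and 0.028 m and linear speed of warmer below 0.02 m/s and contact force between the fingers and warmer below 0.2 N), for 0.2 s.
3. the pale blue cup stands on the warmer, let go (horizontal distance between each of tealight_mid, warmer_mid and dish_blue_floor below 0.012 m and z of tealight_mid in the frame of dish_blue_floor between 0.004 and 0.012 m and angle between each of tealight_mid, warmer_mid, cup_mid's own z axis and vertical below 0.08 rad and z of warmer_mid in the frame of dish_blue_floor between 0.02 and 0.028 m and horizontal distance between cup_mid and warmer_mid below 0.01 m and z of cup_mid in the frame of warmer_mid between 0.052 and 0.06 m and linear speed of cup below 0.02 m/s and contact force between the fingers and cup below 0.2 N), for 0.2 s.
4. the lid is home on the cup, let go (horizontal distance between each of tealight_mid, warmer_mid and dish_blue_floor below 0.012 m and z of tealight_mid in the frame of dish_blue_floor between 0.004 and 0.012 m and angle between each of tealight_mid, warmer_mid, cup_mid, lid_mid's own z axis and vertical below 0.08 rad and z of warmer_mid in the frame of dish_blue_floor between 0.02 and 0.028 m and horizontal distance between cup_mid and warmer_mid below 0.01 m and z of cup_mid in the frame of warmer_mid between 0.052 and 0.06 m and horizontal distance between lid_mid and cup_mid below 0.009 m and z of lid_mid in the frame of cup_mid between 0.0385 and 0.0465 m and linear speed of lid below 0.02 m/s and contact force between the fingers and lid below 0.2 N), for 0.2 s.
At the end, for the whole second after the job is handed in: On the dark blue dish: tealight and warmer over it, both on its floor within 12 mm of centre; cup on the warmer within 10 mm of its axis; lid seated on the cup within 9 mm of its axis. Heights to 4 mm, tilts under 0.08 rad, all released and at rest (all of step 4 and linear speed of each of tealight, warmer, cup below 0.02 m/s and contact force between the fingers and tealight below 0.2 N and contact force between the fingers and warmer below 0.2 N and contact force between the fingers and cup below 0.2 N); the robot touches nothing.
It fails at once if the plant is moved more than 25 mm or tipped over (distance of plant_mid from where it was at the start of the episode above 0.025 m or angle between plant_mid's own z axis and vertical above 0.4 rad).
It fails at once if the white cup is moved more than 25 mm or tipped over (distance of white_cup_mid from where it was at the start of the episode above 0.025 m or angle between white_cup_mid's own z axis and vertical above 0.4 rad).
It fails at once if the spoon is moved more than 25 mm (distance of spoon_grip from where it was at the start of the episode above 0.025 m).
It also fails if it takes over 126 s, if anything falls off the work surface, if the arm or the gripper's body presses on something with over 40 N, if the wrist force passes 120 N, or if a joint passes its speed limit or range.

## Working session

There is one attempt and no reset: what is moved stays moved. The work goes in short steps, Python scripts to look and compute and a tool call to move; the robot and the scene stay as the last step left them, time stands still between calls to the robot, and variables do not carry over. Pictures are saved under pics/ and viewed, about 12 in all and at most 16, crops included, and the job is handed in when it is done.

Besides the shell and the picture viewer there is one more tool, called after "Request:" as name([rows], argument=value, ...), one row to a line, values as JSON. apply_moves: Moves the arm, as the interface text tells. Its arguments: {"type":"object","properties":{"commands":{"type":"array","items":{"type":"object","properties":{"rot":{"type":"array","items":{"type":"number"}},"linear":{"type":"array","items":{"type":"number"}},"grip":{"type":"number"}}}},"newtons":{"type":"number"}},"required":["commands"]}

```bash
mkdir -p pics
cat > h.py <<'E'
import numpy as np,cv2
from bench import r
def save(p,n,crop=None,s=1):
    f=p["frame"][:,:,::-1]
    if crop: x,y,w,h=crop; f=f[y:y+h,x:x+w]
    cv2.imwrite("pics/"+n,cv2.resize(f,None,fx=s,fy=s,interpolation=cv2.INTER_CUBIC))
def ray(p,px):
    E=np.array(p["extrinsics"]);R=E[:3,:3];c=-R.T@E[:3,3]
    d=R.T@np.linalg.inv(p["mtx"])@np.array([px[0],px[1],1.]);return c,d
def at(p,px,z):
    c,d=ray(p,px);return c+d*(z-c[2])/d[2]
def proj(p,X):
    E=np.array(p["extrinsics"]);q=np.array(p["mtx"])@(E[:3,:3]@np.array(X)+E[:3,3]);return q[:2]/q[2]
def tri(ps,pxs):
    A=np.zeros((3,3));b=np.zeros(3)
    for p,x in zip(ps,pxs):
        c,d=ray(p,x);d/=np.linalg.norm(d);M=np.eye(3)-np.outer(d,d);A+=M;b+=M@c
    return np.linalg.solve(A,b)
Z=dict(tealight_mid=.008,warmer_mid=.024,cup_mid=.032,lid_mid=.0185,dish_blue_floor=.013,dish_cream_floor=.013,plant_mid=.03,white_cup_mid=.032,spoon_grip=.002,tray=0)
def look(names=Z):
    ps={n:r.camera(n) for n in("scene","top")}
    for t in names:
        for n,p in ps.items():
            for d in r.spot_point(t,p)[:4]:
                print(t,n,round(d["p"],2),np.round(d["location"]),np.round(at(p,d["location"],Z[t]),3)[:2])
    return ps
E
python3 - <<'E'
from h import *
ps=look()
save(ps["scene"],"s0.png",s=1.4);save(ps["top"],"t0.png",s=1.4)
for p in ps.values(): print(np.round(ray(p,(280,210))[0],3))
print(r.read_state())
E
```

```text
tealight_mid top 0.67 [163. 142.] [0.747 0.188]
tealight_mid top 0.57 [114. 265.] [0.423 0.296]
tealight_mid top 0.24 [246. 147.] [ 0.735 -0.032]
warmer_mid scene 0.74 [239. 164.] [ 0.45  -0.293]
warmer_mid scene 0.52 [272. 291.] [ 0.734 -0.03 ]
warmer_mid top 0.65 [344. 254.] [ 0.455 -0.287]
cup_mid scene 0.96 [158. 198.] [ 0.655 -0.413]
cup_mid scene 0.86 [208. 201.] [ 0.6   -0.292]
cup_mid scene 0.85 [220. 133.] [ 0.377 -0.404]
cup_mid scene 0.81 [144. 149.] [ 0.534 -0.557]
cup_mid top 0.88 [388. 173.] [ 0.663 -0.401]
cup_mid top 0.75 [343. 196.] [ 0.603 -0.284]
cup_mid top 0.74 [392. 279.] [ 0.393 -0.402]
cup_mid top 0.56 [460. 224.] [ 0.533 -0.576]
lid_mid scene 0.7 [437. 302.] [0.579 0.299]
lid_mid top 0.92 [119. 199.] [0.592 0.29 ]
dish_blue_floor scene 0.68 [291. 225.] [ 0.551 -0.077]
dish_blue_floor top 0.91 [265. 214.] [ 0.558 -0.085]
dish_cream_floor scene 0.88 [346. 248.] [0.547 0.07 ]
dish_cream_floor top 0.89 [201. 216.] [0.55  0.078]
plant_mid scene 0.92 [201. 257.] [ 0.742 -0.215]
plant_mid top 0.85 [314. 142.] [ 0.745 -0.211]
plant_mid top 0.37 [114. 263.] [0.426 0.2
[... 454 characters left out ...]
ns': array([ 1.3234077 ,  0.33217298, -0.06472803,  1.46010362,  0.02159098,
        1.34987973, -0.0884973 ]), 'joint_vel': array([ 6.20834041e-04, -3.02473794e-04,  1.29719352e-03, -9.37517303e-04,
       -3.28502124e-05, -2.14160980e-03,  3.05339510e-04]), 'joint_torque': array([ 5.45275434e-04, -6.23054409e+01,  2.47134041e-02, -3.90132880e+01,
       -6.12505409e-02,  3.13188555e-02, -1.06938126e-05]), 'ee_pos': array([ 0.13935772, -0.60929551,  0.20659075]), 'eef_rot': array([9.93688691e-01, 1.12172996e-01, 2.67430798e-05, 6.18956165e-05]), 'ft_force': array([-0.46897038, -0.22063087, -0.6596486 ]), 'torque': array([-0.03937024, -0.02152822,  0.01550704]), 'width': 0.08691844585285602}
```

View pictures.

View pics/s0.png

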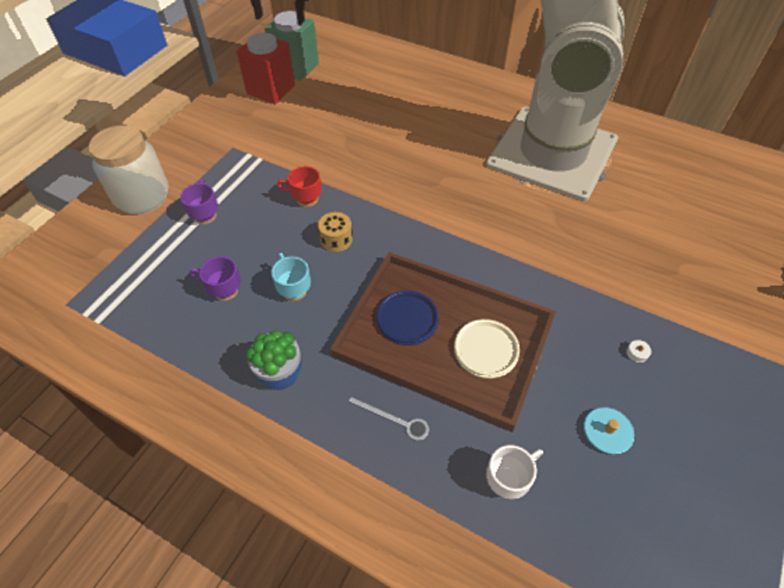

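View pics/t0.png

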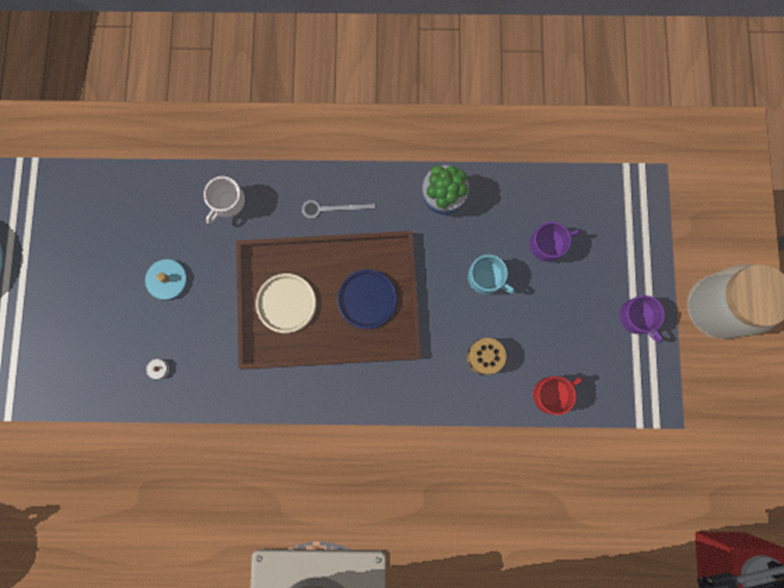

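The scene view shows the pale blue cup at about (208,200) px. The candidates for it were purple at (158,198) and (144,149), red at (220,133) and white at (362,338). I choose the pale blue one by its colour. Unscaled positions of the others:
- **Tealight:** scene (457,251), top (112,264).
- **Warmer:** scene (239,165), top (348,254).
- **Lid:** scene (435,307), top (118,199).
- **Dark blue dish:** scene (291,226), top (263,213).

Next I refine these by fitting silhouettes.

```bash
cat >> h.py <<'E'
# profiles: (radius, z above underside); colour masks in HSV
P=dict(tealight=[(18,0),(18,16)],warmer=[(32,0),(32,48)],cup=[(22,0),(33,26),(33,64)],lid=[(38,8),(38,13)],dish=[(55,0),(55,13)])
C=dict(tealight=((0,0,140),(180,70,255)),warmer=((12,90,50),(30,255,255)),cup=((88,70,60),(105,255,255)),lid=((88,70,60),(105,255,255)),dish=((106,120,20),(130,255,255)))
def fit(p,name,xy,zb,half=26,op=5):
    prof=np.array(P[name])/1000.;a=np.linspace(0,2*np.pi,48)
    xy=np.array(xy,float)
    c=np.round(proj(p,[*xy,zb+.02])).astype(int)
    hsv=cv2.cvtColor(p["frame"],cv2.COLOR_RGB2HSV)
    m=cv2.inRange(hsv,*map(np.array,C[name]));w=np.zeros_like(m);w[max(0,c[1]-half):c[1]+half,max(0,c[0]-half):c[0]+half]=1
    m=m*w
    if name!="tealight": m=cv2.morphologyEx(m,cv2.MORPH_CLOSE,cv2.getStructuringElement(2,(5,5)))
    if op: m=cv2.morphologyEx(m,cv2.MORPH_OPEN,cv2.getStructuringElement(2,(op,op)))
    k,l,s,_=cv2.connectedComponentsWithStats(m);m=(l==1+np.argmax(s[1:,4])).astype(np.uint8)
    h=cv2.convexHull(np.argwhere(m)[:,::-1].astype(np.int32))
    def box(pts): u=np.zeros((1680,2240),np.uint8);cv2.fillPoly(u,[np.round(pts*4+1.5).astype(np.int32)],1);M=cv2.moments(u,True);return np.array([M["m10"],M["m01"]])/M["m00"]/4,M["m00"]/16
    t,A=box(h[:,0,:].astype(float))
    def model(q):
        pts=np.array([proj(p,[q[0]+R*np.cos(b),q[1]+R*np.sin(b),zb+z]) for R,z in prof for b in a],np.float32)
        return box(cv2.convexHull(pts)[:,0,:])
    for _ in range(6):
        g,B=model(xy);c0=proj(p,[*xy,zb]);
        J=np.array([(proj(p,[*(xy+d),zb])-c0)/.001 for d in np.eye(2)*.001]).T
        xy=xy+np.linalg.solve(J,t-g)
    return xy,A/B
def fits(ps,name,xy,zb,**k):
    o=[fit(p,name,xy,zb,**k) for p in ps.values()]
    print(name,[(np.round(x,4),round(a,2)) for x,a in o],"mean",np.round(np.mean([x for x,_ in o],0),4));return o
E
python3 - <<'E'
from h import *
ps={n:r.camera(n) for n in("scene","top")}
fits(ps,"tealight",(.423,.296),0,half=14,op=0)
fits(ps,"warmer",(.453,-.29),0)
fits(ps,"cup",(.602,-.29),0,op=9)
fits(ps,"lid",(.588,.292),0,half=34,op=7)
fits(ps,"dish",(.556,-.08),.008,half=40)
t,s=ps["top"]["frame"],ps["scene"]["frame"]
z=lambda f,x,y:cv2.resize(f[y:y+60,x:x+66],None,fx=4,fy=4,interpolation=2)
cv2.imwrite("pics/c0.png",np.vstack([np.hstack([z(t,316,166),z(t,86,170),z(t,82,235)]),np.hstack([z(s,178,170),z(s,402,277),z(s,424,221)])])[:,:,::-1])
E
```

```text
tealight [(array([0.4209, 0.3049]), 0.81), (array([0.4267, 0.3031]), 0.81)] mean [0.4238 0.304 ]
warmer [(array([ 0.4521, -0.2913]), 0.94), (array([ 0.4546, -0.2939]), 0.91)] mean [ 0.4534 -0.2926]
cup [(array([ 0.5959, -0.2947]), 0.95), (array([ 0.5995, -0.2947]), 0.98)] mean [ 0.5977 -0.2947]
lid [(array([0.5889, 0.2991]), 0.97), (array([0.592 , 0.2959]), 0.95)] mean [0.5905 0.2975]
dish [(array([ 0.5575, -0.0784]), 0.79), (array([ 0.5821, -0.1066]), 0.1)] mean [ 0.5698 -0.0925]
```

View pics/c0.png

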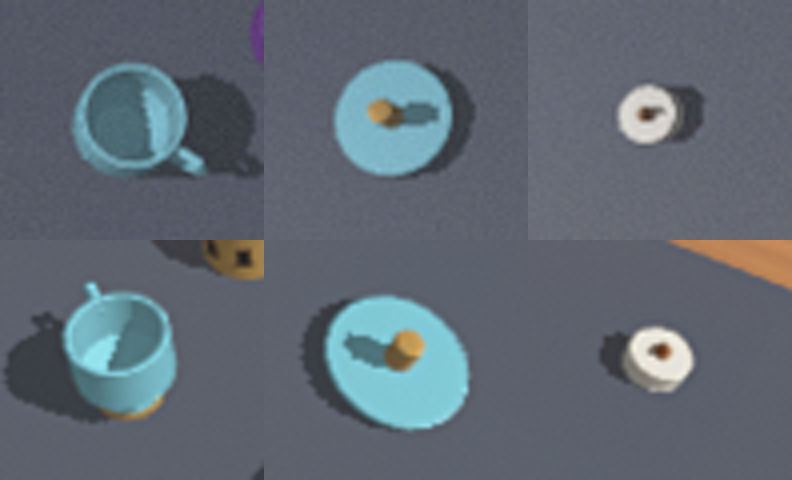

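The crops confirm the pale blue cup with its handle toward (-x,-y), the lid with its knob up and the tealight. Moving toward the tealight.

Request:
apply_moves([
  {"linear":[0.5,0.5,0.1],"rot":[0,0,0.07],"grip":-1},
  {"linear":[1,1,0.15],"rot":[0,0,0.15],"grip":-1},
  {"linear":[1,1,0.15],"rot":[0,0,0.15],"grip":-1},
  {"linear":[1,1,0.15],"rot":[0,0,0.15],"grip":-1},
  {"linear":[1,1,0.15],"rot":[0,0,0.15],"grip":-1},
  {"linear":[1,1,0.15],"rot":[0,0,0.15],"grip":-1},
  {"linear":[1,1,0.15],"rot":[0,0,0.15],"grip":-1},
  {"linear":[1,1,0.15],"rot":[0,0,0.15],"grip":-1},
  {"linear":[1,1,0.15],"rot":[0,0,0.15],"grip":-1},
  {"linear":[1,1,0.15],"rot":[0,0,0.15],"grip":-1},
  {"linear":[1,1,0.15],"rot":[0,0,0.15],"grip":-1},
  {"linear":[1,1,0.15],"rot":[0,0,0.15],"grip":-1},
], newtons=15)

```text
time: 2.4
ee_pos: [0.4383, -0.3106, 0.2514]
eef_rot: [0.94, 0.34, -0.0, 0.0]
ft_force: [0.2, -1.0, 0.8]
width: 0.0871
```

Request:
apply_moves([
  {"linear":[0.33,1,0],"grip":-1},
  {"linear":[0.33,1,0],"grip":-1},
  {"linear":[0.33,1,0],"grip":-1},
  {"linear":[0.33,1,0],"grip":-1},
  {"linear":[0.33,1,0],"grip":-1},
  {"linear":[0.33,1,0],"grip":-1},
  {"linear":[0.33,1,0],"grip":-1},
  {"linear":[0.33,1,0],"grip":-1},
  {"linear":[0.33,1,0],"grip":-1},
])

```text
validation failed for argument at $.co...
```

Request:
apply_moves([
  {"linear":[-0.38,1,-0.4],"grip":-0.3},
  {"linear":[-0.38,1,-0.4],"grip":-0.3},
  {"linear":[-0.38,1,-0.4],"grip":-0.3},
  {"linear":[-0.38,1,-0.4],"grip":-0.3},
  {"linear":[-0.38,1,-0.4],"grip":-0.3},
  {"linear":[-0.38,1,-0.4],"grip":-0.3},
  {"linear":[-0.38,1,-0.4],"grip":-0.3},
  {"linear":[-0.38,1,-0.4],"grip":-0.3},
  {"linear":[-0.38,1,-0.4],"grip":-0.3},
  {"linear":[-0.38,1,-0.4],"grip":-0.3},
  {"linear":[-0.38,1,-0.4],"grip":-0.3},
  {"linear":[-0.38,1,-0.4],"grip":-0.3},
])

```text
validation failed for argument at $.co...
```

Run:
```python
from h import *
C["dish"]=((100,130,10),(135,255,200))
ps={n:r.camera(n) for n in("scene","top")}
fits(ps,"dish",(.556,-.08),.008,half=36,op=3)
for n,p in ps.items():
    f=p["frame"];c=proj(p,[.557,-.08,.013]).astype(int)
    print(n,c,f[c[1],c[0]],cv2.cvtColor(f,cv2.COLOR_RGB2HSV)[c[1],c[0]-24:c[0]+26:4].tolist())
fits(ps,"tealight",(.423,.304),0,half=14,op=0)
s=r.read_state();print(s["ee_pos"],s["eef_rot"],s["joint_positions"],s["width"],s["ft_force"],s["time"])
```

```text
Traceback (most recent call last):
  File "h.py", line 52, in fits
    o=[fit(p,name,xy,zb,**k) for p in ps.values()]
       ~~~^^^^^^^^^^^^^^^^^^
  File "h.py", line 39, in fit
    k,l,s,_=cv2.connectedComponentsWithStats(m);m=(l==1+np.argmax(s[1:,4])).astype(np.uint8)
                                                        ~~~~~~~~~^^^^^^^^^
ValueError: attempt to get argmax of an empty sequence
```

`rot` must be given in every row, so I'm resending those two moves.

Request:
apply_moves([
  {"linear":[0.33,1,0],"rot":[0,0,0],"grip":-1},
  {"linear":[0.33,1,0],"rot":[0,0,0],"grip":-1},
  {"linear":[0.33,1,0],"rot":[0,0,0],"grip":-1},
  {"linear":[0.33,1,0],"rot":[0,0,0],"grip":-1},
  {"linear":[0.33,1,0],"rot":[0,0,0],"grip":-1},
  {"linear":[0.33,1,0],"rot":[0,0,0],"grip":-1},
  {"linear":[0.33,1,0],"rot":[0,0,0],"grip":-1},
  {"linear":[0.33,1,0],"rot":[0,0,0],"grip":-1},
  {"linear":[0.33,1,0],"rot":[0,0,0],"grip":-1},
])

```text
time: 3.4
ee_pos: [0.5382, -0.0107, 0.2513]
eef_rot: [0.94, 0.34, -0.0, 0.0]
ft_force: [-0.1, -1.0, -0.2]
width: 0.0868
```

Request:
apply_moves([
  {"linear":[-0.38,1,-0.4],"rot":[0,0,0],"grip":-0.3},
  {"linear":[-0.38,1,-0.4],"rot":[0,0,0],"grip":-0.3},
  {"linear":[-0.38,1,-0.4],"rot":[0,0,0],"grip":-0.3},
  {"linear":[-0.38,1,-0.4],"rot":[0,0,0],"grip":-0.3},
  {"linear":[-0.38,1,-0.4],"rot":[0,0,0],"grip":-0.3},
  {"linear":[-0.38,1,-0.4],"rot":[0,0,0],"grip":-0.3},
  {"linear":[-0.38,1,-0.4],"rot":[0,0,0],"grip":-0.3},
  {"linear":[-0.38,1,-0.4],"rot":[0,0,0],"grip":-0.3},
  {"linear":[-0.38,1,-0.4],"rot":[0,0,0],"grip":-0.3},
  {"linear":[-0.38,1,-0.4],"rot":[0,0,0],"grip":-0.3},
  {"linear":[-0.38,1,-0.4],"rot":[0,0,0],"grip":-0.3},
])

```text
time: 4.5
ee_pos: [0.4258, 0.2888, 0.1319]
eef_rot: [0.941, 0.339, 0.0, 0.0]
ft_force: [-0.6, -0.2, 0.1]
width: 0.0564
```

```bash
sed -i 's/,dish=((106,120,20),(130,255,255))/,dish=((112,80,10),(128,255,200))/' h.py
python3 - <<'E'
from h import *
ps={n:r.camera(n) for n in("scene","top")}
for n,p in ps.items():
    f=p["frame"];c=proj(p,[.557,-.08,.013]).astype(int)
    print(n,c,cv2.cvtColor(f,cv2.COLOR_RGB2HSV)[c[1],c[0]-28:c[0]+30:4].tolist())
fits(ps,"dish",(.556,-.08),.008,half=36,op=3)
s=r.read_state();print(s["ee_pos"],s["eef_rot"],s["joint_positions"],s["width"],s["ft_force"],s["time"])
E
```

```text
scene [288 226] [[9, 123, 106], [9, 123, 106], [8, 92, 64], [113, 139, 108], [114, 135, 102], [113, 136, 103], [114, 131, 103], [114, 131, 103], [114, 130, 104], [115, 128, 102], [114, 126, 103], [115, 124, 103], [115, 114, 96], [124, 81, 94], [10, 124, 109]]
top [262 213] [[7, 96, 101], [10, 102, 100], [115, 100, 74], [115, 106, 103], [113, 116, 99], [114, 115, 100], [113, 112, 100], [114, 116, 97], [114, 113, 99], [117, 117, 98], [116, 112, 98], [112, 118, 97], [114, 114, 107], [8, 72, 71], [8, 104, 103]]
dish [(array([ 0.556 , -0.0753]), 0.91), (array([ 0.5579, -0.0778]), 0.91)] mean [ 0.5569 -0.0766]
[0.42531236 0.2894938  0.13187712] [9.40473192e-01 3.39867578e-01 3.54801429e-04 2.82039817e-04] [ 0.10530548  0.25465492 -0.88850488  1.81000776  0.21423429  1.17673291
 -1.72760779] 0.05684969026476376 [-0.63392411  0.14327953  0.30759459] 4.6
```

Request:
apply_moves([
  {"linear":[0,0.05,-0.08],"rot":[0,0,0],"grip":-0.3},
  {"linear":[0,0.05,-0.16],"rot":[0,0,0],"grip":-0.3},
  {"linear":[0,0.05,-0.24],"rot":[0,0,0],"grip":-0.3},
  {"linear":[0,0.05,-0.31],"rot":[0,0,0],"grip":-0.3},
  {"linear":[0,0.05,-0.35],"rot":[0,0,0],"grip":-0.3},
  {"linear":[0,0.05,-0.365],"rot":[0,0,0],"grip":-0.3},
  {"linear":[0,0.05,-0.365],"rot":[0,0,0],"grip":-0.3},
  {"linear":[0,0.05,-0.365],"rot":[0,0,0],"grip":0.3},
  {"linear":[0,0.05,-0.365],"rot":[0,0,0],"grip":0.5},
  {"linear":[0,0.05,-0.365],"rot":[0,0,0],"grip":0.5},
  {"linear":[0,0.05,-0.365],"rot":[0,0,0],"grip":0.5},
  {"linear":[0,0.05,-0.365],"rot":[0,0,0],"grip":0.5},
], newtons=12)

```text
time: 5.8
ee_pos: [0.4244, 0.3057, 0.0223]
eef_rot: [0.94, 0.341, 0.0, 0.0]
ft_force: [0.6, 0.4, 0.1]
width: 0.026
```

Request:
apply_moves([
  {"linear":[0,0,0.05],"rot":[0,0,0],"grip":0.5},
  {"linear":[0,0,0.15],"rot":[0,0,0],"grip":0.5},
  {"linear":[0,0,0.25],"rot":[0,0,0],"grip":0.5},
  {"linear":[0,0,0.35],"rot":[0,0,0],"grip":0.5},
  {"linear":[0,0,0.35],"rot":[0,0,0],"grip":0.5},
])

```text
time: 6.3
ee_pos: [0.426, 0.3076, 0.132]
eef_rot: [0.94, 0.341, 0.003, -0.0]
ft_force: [0.2, 0.7, -1.0]
width: 0.0217
```

Run:
```python
from h import *
ps={n:r.camera(n) for n in("scene","top")}
c=proj(ps["scene"],[.424,.304,.1]).astype(int)
save(ps["scene"],"tl.png",(max(0,c[0]-60),c[1]-50,120,100),4)
s=r.read_state();print(s["ee_pos"],s["width"],s["ft_force"],s["time"],c)
```

```text
[0.42472005 0.30589149 0.12823353] 0.021763299441742323 [-0.90780517 -0.15099794  0.24632507] 6.4 [470 230]
```

View pics/tl.png

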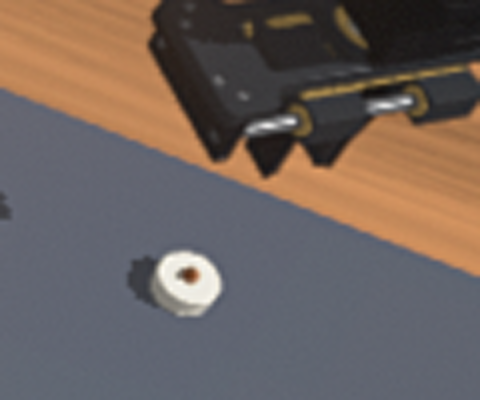

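The gripper is empty. The tealight still stands at scene (457,251), so the grasp missed and I'm checking the geometry.

Run:
```python
from h import *
ps={n:r.camera(n) for n in("scene","top")}
s=r.read_state();e=s["ee_pos"]
for n,p in ps.items(): print(n,proj(p,[.424,.304,.008]),"tcp",proj(p,e),"tip",proj(p,e-[0,0,.017]))
fits(ps,"tealight",(.423,.304),0,half=14,op=0)
a,b=ps["scene"]["frame"],ps["top"]["frame"]
for n,f in(("scene",a),("top",b)):
    q=proj(ps[n],e-[0,0,.017]);cv2.circle(f,tuple(int(v) for v in np.round(q)),1,(255,0,0),-1)
    q=proj(ps[n],[.424,.304,.008]);cv2.circle(f,tuple(int(v) for v in np.round(q)),1,(0,255,0),-1)
z=lambda f,x,y:cv2.resize(f[y:y+110,x:x+100],None,fx=4,fy=4,interpolation=2)
cv2.imwrite("pics/d.png",np.hstack([z(a,410,180),z(b,60,210)])[:,:,::-1])
```

```text
scene [456.04380439 250.95260503] tcp [475.51421272 223.88591802] tip [472.55975972 228.14831288]
top [110.91059736 264.30874405] tcp [ 90.76526779 262.24141989] tip [ 93.85452368 262.56536111]
tealight [(array([0.4212, 0.3053]), 0.85), (array([0.4266, 0.3032]), 0.82)] mean [0.4239 0.3042]
```

View pics/d.png

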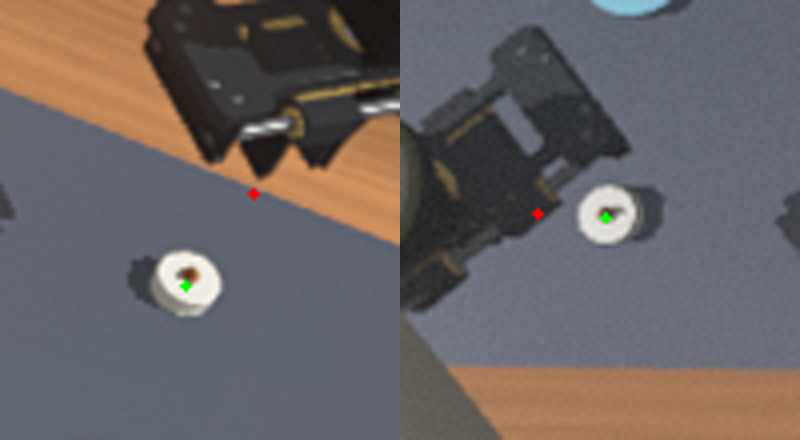

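Request:
apply_moves([
  {"linear":[0.2,-0.3,0],"rot":[0,0,0],"grip":-1},
  {"linear":[0.2,-0.3,0],"rot":[0,0,0],"grip":-1},
  {"linear":[0.2,-0.3,0],"rot":[0,0,0],"grip":-1},
  {"linear":[0.2,-0.3,0],"rot":[0,0,0],"grip":-1},
  {"linear":[0.2,-0.3,0],"rot":[0,0,0],"grip":-1},
  {"linear":[0.2,-0.3,0],"rot":[0,0,0],"grip":-1},
])

```text
time: 7.1
ee_pos: [0.4832, 0.2174, 0.1269]
eef_rot: [0.94, 0.342, -0.0, -0.0]
ft_force: [-0.7, 0.5, 0.6]
width: 0.0621
```

Run:
```python
from h import *
from scipy.spatial.transform import Rotation as Ro
ps={n:r.camera(n) for n in("scene","top")}
s=r.read_state();e=s["ee_pos"];R=Ro.from_quat(s["eef_rot"]).as_matrix();w=s["width"]
print(e,w)
out=[]
for n,p in ps.items():
    f=p["frame"];q0=proj(p,e).astype(int);x,y=np.clip(q0[0]-50,0,460),np.clip(q0[1]-75,0,290)
    g=cv2.resize(f[y:y+130,x:x+100],None,fx=4,fy=4,interpolation=2)
    for v,c in((-w/2,(255,0,0)),(w/2,(0,255,0)),(0,(255,255,0))):
        for zz in(.017,-.049):
            q=proj(p,e+R@[0,v,zz]);q=(q-[x,y]+.5)*4;cv2.circle(g,tuple(int(k) for k in q),4,c,-1)
    out.append(g)
cv2.imwrite("pics/e.png",np.hstack(out)[:,:,::-1])
```

```text
[0.48347694 0.21706019 0.12704001] 0.06987656578024468
```

View pics/e.png

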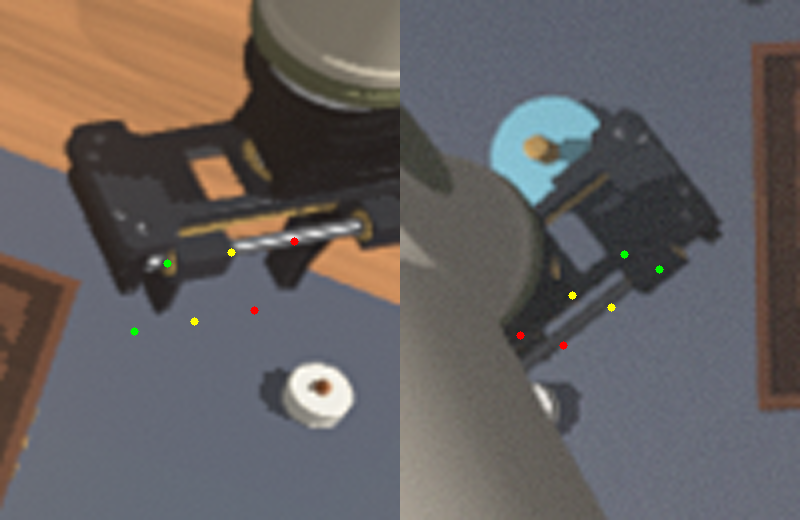

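In the scene view both fingers appear about 7 px right and 5 px above where the pose report puts them. That looks like the tool being truly higher than reported. I'll measure it by touching the clear mat gently with the fingers shut.

Request:
apply_moves([
  {"linear":[0,0.05,-0.15],"rot":[0,0,0],"grip":1},
  {"linear":[0,0.05,-0.25],"rot":[0,0,0],"grip":1},
  {"linear":[0,0.05,-0.33],"rot":[0,0,0],"grip":1},
  {"linear":[0,0.05,-0.35],"rot":[0,0,0],"grip":1},
  {"linear":[0,0.05,-0.36],"rot":[0,0,0],"grip":1},
  {"linear":[0,0.05,-0.365],"rot":[0,0,0],"grip":1},
  {"linear":[0,0.05,-0.37],"rot":[0,0,0],"grip":1},
  {"linear":[0,0.05,-0.37],"rot":[0,0,0],"grip":1},
])

```text
time: 8.0
ee_pos: [0.4848, 0.2309, 0.0168]
eef_rot: [0.94, 0.341, 0.001, 0.0]
ft_force: [-0.5, -0.1, -0.3]
width: 0.0215
```

Run:
```python
from h import *
from scipy.spatial.transform import Rotation as Ro
ps={n:r.camera(n) for n in("scene","top")}
s=r.read_state();e=s["ee_pos"];R=Ro.from_quat(s["eef_rot"]).as_matrix();w=s["width"]
print(e,w,s["ft_force"],s["joint_positions"])
out=[]
for n,p in ps.items():
    f=p["frame"];q0=proj(p,e).astype(int);x,y=np.clip(q0[0]-50,0,460),np.clip(q0[1]-75,0,290)
    g=cv2.resize(f[y:y+130,x:x+100],None,fx=4,fy=4,interpolation=2)
    for v,c in((-w/2,(255,0,0)),(w/2,(0,255,0))):
        for zz in(.017,-.049):
            q=proj(p,e+R@[0,v,zz]);q=(q-[x,y]+.5)*4;cv2.circle(g,tuple(int(k) for k in q),4,c,-1)
    out.append(g)
cv2.imwrite("pics/f.png",np.hstack(out)[:,:,::-1])
```

```text
[0.48475911 0.23076381 0.01668409] 0.013842048494741044 [-0.45629928 -0.00199174 -0.29374642] [ 0.12988449  0.44906058 -0.77951805  1.85915569  0.37554117  0.98497637
 -1.68686747]
```

View pics/f.png

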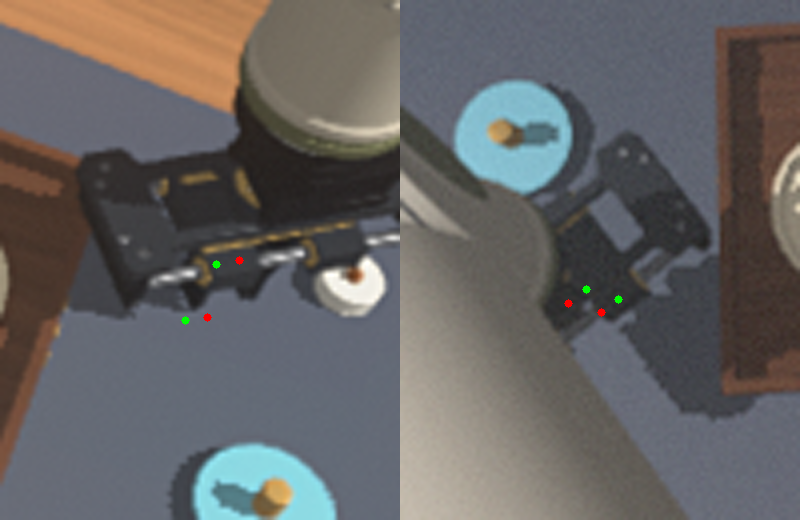

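There is no contact, and the shadow is clearly detached from the fingers, so the tool is higher than reported. I continue down in small steps.

Request:
apply_moves([
  {"linear":[0,0,-0.02],"rot":[0,0,0],"grip":1},
  {"linear":[0,0,-0.03],"rot":[0,0,0],"grip":1},
  {"linear":[0,0,-0.04],"rot":[0,0,0],"grip":1},
  {"linear":[0,0,-0.045],"rot":[0,0,0],"grip":1},
  {"linear":[0,0,-0.05],"rot":[0,0,0],"grip":1},
  {"linear":[0,0,-0.05],"rot":[0,0,0],"grip":1},
])

```text
time: 8.7
ee_pos: [0.4843, 0.2307, 0.0009]
eef_rot: [0.94, 0.341, -0.0, 0.0]
ft_force: [0.5, -0.2, 0.3]
width: 0.0007
```

Request:
apply_moves([
  {"linear":[0,0,-0.005],"rot":[0,0,0],"grip":1},
  {"linear":[0,0,-0.01],"rot":[0,0,0],"grip":1},
  {"linear":[0,0,-0.015],"rot":[0,0,0],"grip":1},
  {"linear":[0,0,-0.015],"rot":[0,0,0],"grip":1},
])

```text
time: 9.1
ee_pos: [0.4842, 0.2306, -0.0036]
eef_rot: [0.94, 0.341, -0.0, 0.0]
ft_force: [-0.3, -0.6, -0.4]
width: 0.0003
```

Request:
apply_moves([
  {"linear":[0,0,-0.005],"rot":[0,0,0],"grip":1},
  {"linear":[0,0,-0.01],"rot":[0,0,0],"grip":1},
  {"linear":[0,0,-0.01],"rot":[0,0,0],"grip":1},
])

```text
time: 9.4
ee_pos: [0.4842, 0.2306, -0.0067]
eef_rot: [0.94, 0.341, -0.0, 0.0]
ft_force: [-0.4, 0.2, -0.2]
width: 0.0005
```

Request:
apply_moves([
  {"linear":[0,0,-0.005],"rot":[0,0,0],"grip":1},
  {"linear":[0,0,-0.01],"rot":[0,0,0],"grip":1},
  {"linear":[0,0,-0.01],"rot":[0,0,0],"grip":1},
])

```text
time: 9.7
ee_pos: [0.4842, 0.2306, -0.0097]
eef_rot: [0.94, 0.341, -0.0, 0.0]
ft_force: [-0.1, -0.2, 0.3]
width: 0.0005
```

Request:
apply_moves([
  {"linear":[0,0,-0.005],"rot":[0,0,0],"grip":1},
  {"linear":[0,0,-0.01],"rot":[0,0,0],"grip":1},
  {"linear":[0,0,-0.01],"rot":[0,0,0],"grip":1},
])

```text
time: 10.0
ee_pos: [0.4842, 0.2307, -0.0127]
eef_rot: [0.94, 0.341, -0.0, 0.0]
ft_force: [-0.6, 0.5, 0.2]
width: 0.0006
```

Run:
```python
from h import *
from scipy.spatial.transform import Rotation as Ro
ps={n:r.camera(n) for n in("scene","top")}
s=r.read_state();e=s["ee_pos"];R=Ro.from_quat(s["eef_rot"]).as_matrix();w=s["width"]
print(e,w,s["ft_force"],s["joint_positions"])
out=[]
for n,p in ps.items():
    f=p["frame"];q0=proj(p,e).astype(int);x,y=np.clip(q0[0]-40,0,460),np.clip(q0[1]-65,0,290)
    g=cv2.resize(f[y:y+100,x:x+80],None,fx=5,fy=5,interpolation=2)
    for zz,c in((.017,(255,0,0)),(-.022,(0,255,0))):
            q=proj(p,e+R@[0,0,zz]);q=(q-[x,y]+.5)*5;cv2.circle(g,tuple(int(k) for k in q),4,c,-1)
    out.append(g)
cv2.imwrite("pics/g.png",np.hstack(out)[:,:,::-1])
```

```text
[ 0.48431928  0.23073084 -0.01244282] 0.00026868216834632116 [-0.53344266  0.85488941 -0.69499802] [ 0.10728151  0.49217342 -0.75525492  1.87582725  0.4139713   0.93622425
 -1.71485841]
```

View pics/g.png

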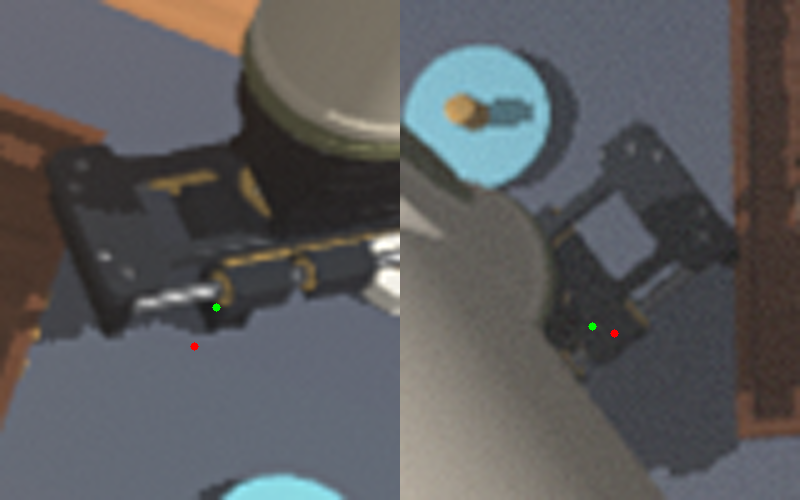

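Request:
apply_moves([
  {"linear":[0,0,-0.005],"rot":[0,0,0],"grip":1},
  {"linear":[0,0,-0.01],"rot":[0,0,0],"grip":1},
  {"linear":[0,0,-0.01],"rot":[0,0,0],"grip":1},
])

```text
time: 10.4
ee_pos: [0.4843, 0.2307, -0.0155]
eef_rot: [0.94, 0.341, 0.0, 0.0]
ft_force: [-0.2, 0.1, 0.3]
width: 0.0002
```

Request:
apply_moves([
  {"linear":[0,0,-0.005],"rot":[0,0,0],"grip":1},
  {"linear":[0,0,-0.01],"rot":[0,0,0],"grip":1},
  {"linear":[0,0,-0.01],"rot":[0,0,0],"grip":1},
])

```text
time: 10.7
ee_pos: [0.4844, 0.2308, -0.0157]
eef_rot: [0.94, 0.341, -0.0, 0.001]
ft_force: [-13.7, -8.5, 41.6]
width: 0.0008
```

Contact at reported TCP z = -0.0157, so the fingertips touch the table about 32 mm lower than the pose report implies. I back off and look at where the tips are horizontally.

Request:
apply_moves([
  {"linear":[0,0,0.01],"rot":[0,0,0],"grip":1},
  {"linear":[0,0,0.012],"rot":[0,0,0],"grip":1},
  {"linear":[0,0,0.012],"rot":[0,0,0],"grip":1},
])

```text
time: 11.0
ee_pos: [0.4844, 0.2307, -0.0149]
eef_rot: [0.94, 0.341, 0.0, 0.0]
ft_force: [0.2, -0.2, -0.3]
width: 0.0004
```

Run:
```python
from h import *
from scipy.spatial.transform import Rotation as Ro
p=r.camera("scene")
s=r.read_state();e=s["ee_pos"];R=Ro.from_quat(s["eef_rot"]).as_matrix()
print(e,s["ft_force"])
f=p["frame"];q0=proj(p,[e[0],e[1],0]).astype(int);x,y=q0[0]-30,q0[1]-32
g=cv2.resize(f[y:y+50,x:x+60],None,fx=12,fy=12,interpolation=2)
g=np.clip(g.astype(float)*2.2,0,255).astype(np.uint8)
for a,b in((-1,-1),(-1,1),(1,1),(1,-1)):
    for zz,c in((0,(255,0,0)),(.04,(0,255,0))):
        q=proj(p,np.array([e[0],e[1],zz])+R@[a*.0095,b*.015,0]);q=(q-[x,y]+.5)*12;cv2.circle(g,tuple(int(k) for k in q),4,c,-1)
cv2.imwrite("pics/h.png",g[:,:,::-1]);print(x,y)
```

```text
[ 0.48422608  0.23057793 -0.01513456] [ 0.09834309 -0.13411263 -0.16227747]
387 226
```

View pics/h.png

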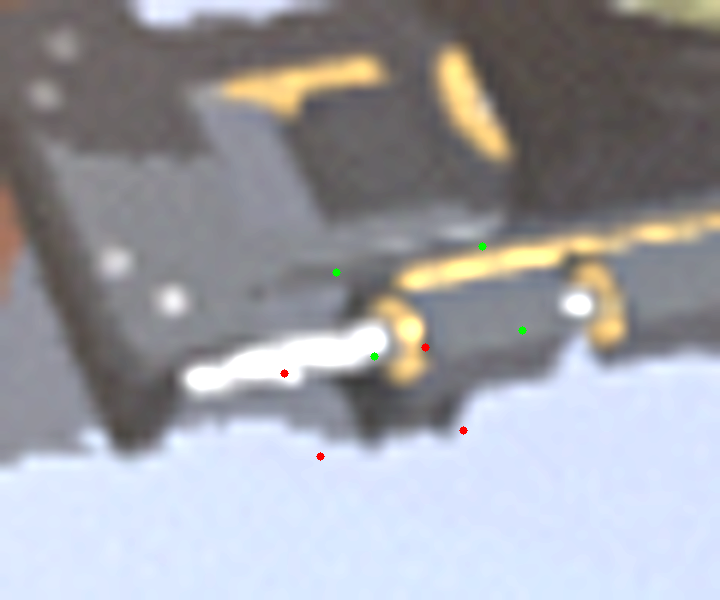

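The front edge of the tips lies only about 3 mm from the reported xy, within the camera bias. The error is therefore a vertical offset: true tip height = reported z + 0.0157. I re-grasp the tealight with that correction.

Request:
apply_moves([
  {"linear":[0,0,0.15],"rot":[0,0,0],"grip":-0.3},
  {"linear":[0,0,0.25],"rot":[0,0,0],"grip":-0.3},
  {"linear":[-0.1,0.12,0.25],"rot":[0,0,0],"grip":-0.3},
  {"linear":[-0.2,0.243,0.25],"rot":[0,0,0],"grip":-0.3},
  {"linear":[-0.2,0.243,0.25],"rot":[0,0,0],"grip":-0.3},
  {"linear":[-0.2,0.243,0.2],"rot":[0,0,0],"grip":-0.3},
  {"linear":[-0.2,0.243,0.13],"rot":[0,0,0],"grip":-0.3},
  {"linear":[-0.2,0.243,0.07],"rot":[0,0,0],"grip":-0.3},
  {"linear":[-0.2,0.243,0.03],"rot":[0,0,0],"grip":-0.3},
  {"linear":[-0.2,0.243,0.015],"rot":[0,0,0],"grip":-0.3},
  {"linear":[-0.2,0.243,0.015],"rot":[0,0,0],"grip":-0.3},
  {"linear":[-0.2,0.243,0.015],"rot":[0,0,0],"grip":0.0},
  {"linear":[-0.2,0.243,0.015],"rot":[0,0,0],"grip":0.4},
  {"linear":[-0.2,0.243,0.015],"rot":[0,0,0],"grip":0.4},
  {"linear":[-0.2,0.243,0.015],"rot":[0,0,0],"grip":0.4},
  {"linear":[-0.2,0.243,0.015],"rot":[0,0,0],"grip":0.4},
], newtons=12)

```text
time: 12.65
ee_pos: [0.4247, 0.3038, -0.0099]
eef_rot: [0.94, 0.341, 0.0, 0.0]
ft_force: [-0.2, -0.9, 4.1]
width: 0.0355
```

Request:
apply_moves([
  {"linear":[0,0,0.05],"rot":[0,0,0],"grip":0.4},
  {"linear":[0,0,0.15],"rot":[0,0,0],"grip":0.4},
  {"linear":[0,0,0.3],"rot":[0,0,0],"grip":0.4},
  {"linear":[0.05,-0.1,0.36],"rot":[0,0,0],"grip":0.4},
  {"linear":[0.1,-0.2,0.36],"rot":[0,0,0],"grip":0.4},
  {"linear":[0.15,-0.3,0.36],"rot":[0,0,0],"grip":0.4},
  {"linear":[0.2,-0.4,0.36],"rot":[0,0,0],"grip":0.4},
  {"linear":[0.25,-0.5,0.36],"rot":[0,0,0],"grip":0.4},
  {"linear":[0.3,-0.6,0.36],"rot":[0,0,0],"grip":0.4},
  {"linear":[0.35,-0.7,0.36],"rot":[0,0,0],"grip":0.4},
  {"linear":[0.4,-0.8,0.36],"rot":[0,0,0],"grip":0.4},
  {"linear":[0.45,-0.9,0.36],"rot":[0,0,0],"grip":0.4},
  {"linear":[0.45,-1,0.36],"rot":[0,0,0],"grip":0.4},
  {"linear":[0.45,-1,0.36],"rot":[0,0,0],"grip":0.4},
])

```text
time: 14.05
ee_pos: [0.5596, -0.0014, 0.0982]
eef_rot: [0.941, 0.338, -0.0, 0.001]
ft_force: [-0.2, -0.5, -0.3]
width: 0.0352
```

Request:
apply_moves([
  {"linear":[0,-0.1,0],"rot":[0,0,0],"grip":0.4},
  {"linear":[0,-0.2,0],"rot":[0,0,0],"grip":0.4},
  {"linear":[0,-0.268,-0.05],"rot":[0,0,0],"grip":0.4},
  {"linear":[0,-0.268,-0.1],"rot":[0,0,0],"grip":0.4},
  {"linear":[0,-0.268,-0.15],"rot":[0,0,0],"grip":0.4},
  {"linear":[0,-0.268,-0.15],"rot":[0,0,0],"grip":0.4},
])

```text
time: 14.65
ee_pos: [0.5575, -0.0749, 0.05]
eef_rot: [0.94, 0.342, -0.002, -0.001]
ft_force: [0.4, -0.1, -1.0]
width: 0.0356
```

Run:
```python
from h import *
p=r.camera("scene");t=r.camera("top")
s=r.read_state();print(s["ee_pos"],s["width"],s["ft_force"],s["time"])
for n,q in(("s",p),("t",t)):print(n,proj(q,[*s["ee_pos"][:2],s["ee_pos"][2]+.0157+.003]),proj(q,[.559,-.077,.013]))
a=cv2.resize(p["frame"][180:270,240:340],None,fx=4,fy=4,interpolation=2);b=cv2.resize(t["frame"][165:255,215:315],None,fx=4,fy=4,interpolation=2)
cv2.imwrite("pics/i.png",np.hstack([a,b])[:,:,::-1])
```

```text
[ 0.55910925 -0.07508378  0.05229047] 0.03535376569256754 [-0.90887592 -0.24050249  0.4852483 ] 14.75
s [290.85074367 214.24541465] [289.67942298 227.17330891]
t [259.92934924 209.23967848] [261.57035536 212.96671156]
```

View pics/i.png

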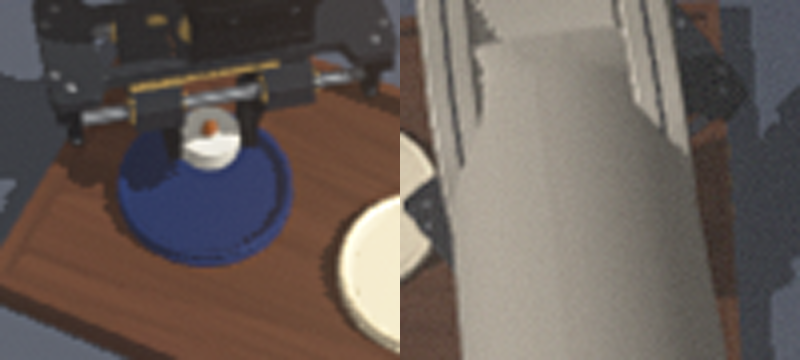

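The tealight is held upright at scene (292,215), above the dish whose centre is at (291,226). Projections agree with the target, so I lower it and release with a small opening inside the rim.

Request:
apply_moves([
  {"linear":[0,-0.006,-0.05],"rot":[0,0,0],"grip":0.4},
  {"linear":[0,-0.006,-0.1],"rot":[0,0,0],"grip":0.4},
  {"linear":[0,-0.006,-0.14],"rot":[0,0,0],"grip":0.4},
  {"linear":[0,-0.006,-0.155],"rot":[0,0,0],"grip":0.4},
  {"linear":[0,-0.006,-0.163],"rot":[0,0,0],"grip":0.4},
  {"linear":[0,-0.006,-0.166],"rot":[0,0,0],"grip":0.4},
  {"linear":[0,-0.006,-0.166],"rot":[0,0,0],"grip":0.4},
])

```text
time: 15.45
ee_pos: [0.5597, -0.0785, 0.0032]
eef_rot: [0.94, 0.341, 0.0, 0.0]
ft_force: [-0.3, 0.4, -0.5]
width: 0.0351
```

Request:
apply_moves([
  {"linear":[0,0,0],"rot":[0,0,0],"grip":0.1},
  {"linear":[0,0,0],"rot":[0,0,0],"grip":-0.05},
  {"linear":[0,0,0],"rot":[0,0,0],"grip":-0.05},
  {"linear":[0,0,0.04],"rot":[0,0,0],"grip":-0.05},
  {"linear":[0,0,0.12],"rot":[0,0,0],"grip":-0.05},
  {"linear":[0,0,0.25],"rot":[0,0,0],"grip":-0.05},
  {"linear":[0,-0.1,0.4],"rot":[0,0,0],"grip":-1},
  {"linear":[-0.1,-0.3,0.4],"rot":[0,0,0],"grip":-1},
  {"linear":[-0.2,-0.45,0.4],"rot":[0,0,0],"grip":-1},
  {"linear":[-0.347,-0.6,0.4],"rot":[0,0,0],"grip":-1},
  {"linear":[-0.347,-0.72,0.4],"rot":[0,0,0],"grip":-1},
  {"linear":[-0.347,-0.72,0.4],"rot":[0,0,0],"grip":-1},
  {"linear":[-0.347,-0.72,0.4],"rot":[0,0,0],"grip":-1},
])

```text
time: 16.75
ee_pos: [0.4536, -0.298, 0.1237]
eef_rot: [0.941, 0.338, -0.0, 0.001]
ft_force: [0.3, 1.1, -0.1]
width: 0.0858
```

Run:
```python
from h import *
ps={n:r.camera(n) for n in("scene","top")}
fits(ps,"tealight",(.557,-.077),.013,half=14,op=0)
fits(ps,"dish",(.556,-.08),.008,half=36,op=3)
s=r.read_state();print(s["ee_pos"],s["width"],s["ft_force"],s["time"])
save(ps["scene"],"j.png",(190,130,150,130),4)
```

```text
tealight [(array([ 0.5558, -0.0774]), 0.88), (array([ 0.5605, -0.08  ]), 0.84)] mean [ 0.5582 -0.0787]
dish [(array([ 0.5557, -0.0752]), 0.91), (array([ 0.5576, -0.078 ]), 0.91)] mean [ 0.5566 -0.0766]
[ 0.45564377 -0.29407523  0.12355021] 0.08678158780974811 [ 0.52199395  1.28220726 -0.55325892] 16.85
```

View pics/j.png

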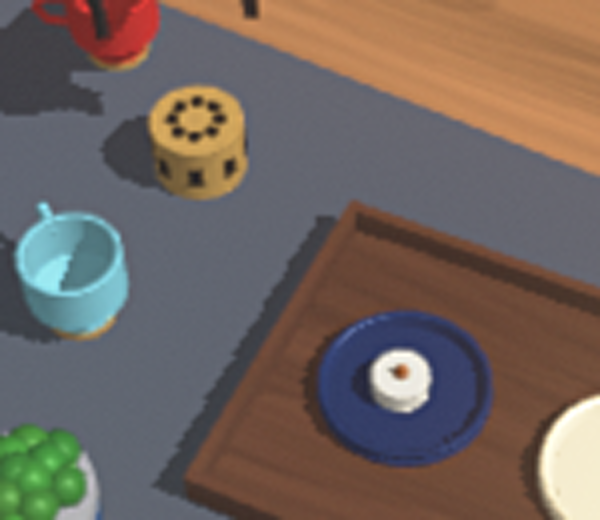

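The tealight stands upright at scene (290,225), about 2.5 mm from the dish centre by fit, and is released. The open fingers straddle the warmer at (239,166). Next is the warmer.

Request:
apply_moves([
  {"linear":[0,0,-0.1],"rot":[0,0,0],"grip":-1},
  {"linear":[0,0,-0.2],"rot":[0,0,0],"grip":-1},
  {"linear":[0,0,-0.28],"rot":[0,0,0],"grip":-1},
  {"linear":[0,0,-0.34],"rot":[0,0,0],"grip":-1},
  {"linear":[0,0,-0.38],"rot":[0,0,0],"grip":-1},
  {"linear":[0,0,-0.395],"rot":[0,0,0],"grip":-1},
  {"linear":[0,0,-0.395],"rot":[0,0,0],"grip":-1},
  {"linear":[0,0,-0.395],"rot":[0,0,0],"grip":-0.6},
  {"linear":[0,0,-0.395],"rot":[0,0,0],"grip":-0.2},
  {"linear":[0,0,-0.395],"rot":[0,0,0],"grip":-0.2},
  {"linear":[0,0,-0.395],"rot":[0,0,0],"grip":-0.2},
  {"linear":[0,0,-0.395],"rot":[0,0,0],"grip":-0.2},
], newtons=20)

```text
time: 18.05
ee_pos: [0.4553, -0.2946, 0.0048]
eef_rot: [0.94, 0.341, 0.0, 0.0]
ft_force: [-2.6, 1.7, 5.8]
width: 0.0638
```

Request:
apply_moves([
  {"linear":[0,0,0.05],"rot":[0,0,0],"grip":-0.2},
  {"linear":[0,0,0.15],"rot":[0,0,0],"grip":-0.2},
  {"linear":[0,0,0.3],"rot":[0,0,0],"grip":-0.2},
  {"linear":[0.05,0.1,0.38],"rot":[0,0,0],"grip":-0.2},
  {"linear":[0.1,0.2,0.4],"rot":[0,0,0],"grip":-0.2},
  {"linear":[0.15,0.3,0.4],"rot":[0,0,0],"grip":-0.2},
  {"linear":[0.2,0.4,0.4],"rot":[0,0,0],"grip":-0.2},
  {"linear":[0.25,0.5,0.4],"rot":[0,0,0],"grip":-0.2},
  {"linear":[0.3,0.6,0.4],"rot":[0,0,0],"grip":-0.2},
  {"linear":[0.343,0.72,0.4],"rot":[0,0,0],"grip":-0.2},
  {"linear":[0.343,0.72,0.4],"rot":[0,0,0],"grip":-0.2},
  {"linear":[0.343,0.72,0.4],"rot":[0,0,0],"grip":-0.2},
])

```text
time: 19.25
ee_pos: [0.5583, -0.0777, 0.125]
eef_rot: [0.94, 0.342, 0.0, 0.0]
ft_force: [-0.1, -0.5, -2.4]
width: 0.064
```

Run:
```python
from h import *
ps={n:r.camera(n) for n in("scene",)}
s=r.read_state();print(s["ee_pos"],s["width"],s["ft_force"],s["time"])
e=s["ee_pos"]
fits(ps,"warmer",e[:2],e[2]+.0157-.020,half=32)
fits(ps,"dish",(.556,-.08),.008,half=36,op=3)
```

```text
[ 0.55799647 -0.07914128  0.12477943] 0.0643287353005797 [-0.00251189 -1.11385969 -1.64519447] 19.3
warmer [(array([ 0.5626, -0.0717]), 0.81)] mean [ 0.5626 -0.0717]
dish [(array([ 0.5571, -0.0745]), 0.88)] mean [ 0.5571 -0.0745]
```

Request:
apply_moves([
  {"linear":[0,0.003,-0.08],"rot":[0,0,0],"grip":-0.2},
  {"linear":[0,0.003,-0.14],"rot":[0,0,0],"grip":-0.2},
  {"linear":[0,0.003,-0.2],"rot":[0,0,0],"grip":-0.2},
  {"linear":[0,0.003,-0.25],"rot":[0,0,0],"grip":-0.2},
  {"linear":[0,0.003,-0.3],"rot":[0,0,0],"grip":-0.2},
  {"linear":[0,0.003,-0.335],"rot":[0,0,0],"grip":-0.2},
  {"linear":[0,0.003,-0.35],"rot":[0,0,0],"grip":-0.2},
  {"linear":[0,0.003,-0.355],"rot":[0,0,0],"grip":-0.2},
  {"linear":[0,0.003,-0.355],"rot":[0,0,0],"grip":-0.2},
])

```text
time: 20.2
ee_pos: [0.5585, -0.0777, 0.0183]
eef_rot: [0.94, 0.341, 0.0, 0.0]
ft_force: [0.3, -0.2, -1.7]
width: 0.064
```

Request:
apply_moves([
  {"linear":[0,0,0],"rot":[0,0,0],"grip":-0.6},
  {"linear":[0,0,0],"rot":[0,0,0],"grip":-1},
  {"linear":[0,0,0],"rot":[0,0,0],"grip":-1},
  {"linear":[0,0,0],"rot":[0,0,0],"grip":-1},
  {"linear":[0,0,0.08],"rot":[0,0,0],"grip":-1},
  {"linear":[0,0,0.18],"rot":[0,0,0],"grip":-1},
  {"linear":[0,0,0.3],"rot":[0,0,0],"grip":-1},
  {"linear":[0.03,-0.15,0.35],"rot":[0,0,0],"grip":-1},
  {"linear":[0.06,-0.3,0.35],"rot":[0,0,0],"grip":-1},
  {"linear":[0.09,-0.45,0.35],"rot":[0,0,0],"grip":-1},
  {"linear":[0.12,-0.6,0.35],"rot":[0,0,0],"grip":-1},
  {"linear":[0.135,-0.724,0.35],"rot":[0,0,0],"grip":-1},
  {"linear":[0.135,-0.724,0.35],"rot":[0,0,0],"grip":-1},
  {"linear":[0.135,-0.724,0.35],"rot":[0,0,0],"grip":-1},
], newtons=15)

```text
time: 21.6
ee_pos: [0.5984, -0.2955, 0.1224]
eef_rot: [0.94, 0.34, -0.0, -0.0]
ft_force: [0.5, 0.7, -0.2]
width: 0.087
```

Run:
```python
from h import *
ps={n:r.camera(n) for n in("scene","top")}
s=r.read_state();print(s["ee_pos"],s["width"],s["ft_force"],s["time"])
fits(ps,"warmer",(.557,-.078),.013,half=28)
fits(ps,"dish",(.556,-.08),.008,half=36,op=3)
fits(ps,"cup",(.5977,-.295),0,op=9)
save(ps["scene"],"k.png",(190,130,150,130),4)
```

```text
[ 0.59892518 -0.2932938   0.12293132] 0.08711271745967504 [-0.63669262  0.66487488  0.48402914] 21.7
warmer [(array([ 0.556 , -0.0766]), 0.96), (array([ 0.5601, -0.0787]), 0.91)] mean [ 0.5581 -0.0776]
dish [(array([ 0.5598, -0.0725]), 0.81), (array([ 0.5577, -0.0779]), 0.89)] mean [ 0.5587 -0.0752]Traceback (most recent call last):
  File "<stdin>", line 6, in <module>
  File "h.py", line 52, in fits
    o=[fit(p,name,xy,zb,**k) for p in ps.values()]
       ~~~^^^^^^^^^^^^^^^^^^
  File "h.py", line 39, in fit
    k,l,s,_=cv2.connectedComponentsWithStats(m);m=(l==1+np.argmax(s[1:,4])).astype(np.uint8)
                                                        ~~~~~~~~~^^^^^^^^^
    return _wrapfunc(a, 'argmax', axis=axis, out=out, **kwds)
    return bound(*args, **kwds)
ValueError: attempt to get argmax of an empty sequence
```

The warmer fits at the dish centre within 2 mm in both cameras with a good silhouette match, so it is standing. The arm hides the cup from the top camera now, as expected. Grasping the cup.

Request:
apply_moves([
  {"linear":[0,0,-0.1],"rot":[0,0,0],"grip":-1},
  {"linear":[0,0,-0.18],"rot":[0,0,0],"grip":-1},
  {"linear":[0,0,-0.24],"rot":[0,0,0],"grip":-1},
  {"linear":[0,0,-0.29],"rot":[0,0,0],"grip":-1},
  {"linear":[0,0,-0.325],"rot":[0,0,0],"grip":-1},
  {"linear":[0,0,-0.335],"rot":[0,0,0],"grip":-1},
  {"linear":[0,0,-0.335],"rot":[0,0,0],"grip":-1},
  {"linear":[0,0,-0.335],"rot":[0,0,0],"grip":-0.7},
  {"linear":[0,0,-0.335],"rot":[0,0,0],"grip":-0.3},
  {"linear":[0,0,-0.335],"rot":[0,0,0],"grip":-0.3},
  {"linear":[0,0,-0.335],"rot":[0,0,0],"grip":-0.3},
  {"linear":[0,0,-0.335],"rot":[0,0,0],"grip":-0.3},
], newtons=20)

```text
time: 22.9
ee_pos: [0.5989, -0.295, 0.0229]
eef_rot: [0.94, 0.341, 0.0, 0.0]
ft_force: [-0.4, -0.0, 3.7]
width: 0.0667
```

Request:
apply_moves([
  {"linear":[0,0,0.05],"rot":[0,0,0],"grip":-0.3},
  {"linear":[0,0,0.15],"rot":[0,0,0],"grip":-0.3},
  {"linear":[0,0,0.25],"rot":[0,0,0],"grip":-0.3},
  {"linear":[0,0,0.35],"rot":[0,0,0],"grip":-0.3},
  {"linear":[0,0,0.4],"rot":[0,0,0],"grip":-0.3},
  {"linear":[-0.02,0.1,0.4],"rot":[0,0,0],"grip":-0.3},
  {"linear":[-0.04,0.2,0.4],"rot":[0,0,0],"grip":-0.3},
  {"linear":[-0.06,0.3,0.4],"rot":[0,0,0],"grip":-0.3},
  {"linear":[-0.08,0.4,0.4],"rot":[0,0,0],"grip":-0.3},
  {"linear":[-0.1,0.5,0.4],"rot":[0,0,0],"grip":-0.3},
  {"linear":[-0.12,0.6,0.4],"rot":[0,0,0],"grip":-0.3},
  {"linear":[-0.135,0.7,0.4],"rot":[0,0,0],"grip":-0.3},
  {"linear":[-0.135,0.724,0.4],"rot":[0,0,0],"grip":-0.3},
  {"linear":[-0.135,0.724,0.4],"rot":[0,0,0],"grip":-0.3},
  {"linear":[-0.135,0.724,0.4],"rot":[0,0,0],"grip":-0.3},
])

```text
time: 24.4
ee_pos: [0.5581, -0.0789, 0.1422]
eef_rot: [0.94, 0.341, -0.0, 0.0]
ft_force: [0.5, -0.5, -2.3]
width: 0.0668
```

Run:
```python
from h import *
ps={"scene":r.camera("scene")}
s=r.read_state();e=s["ee_pos"];print(e,s["eef_rot"],s["width"],s["ft_force"],s["time"])
save(ps["scene"],"k.png",(220,120,150,130),4)
fits(ps,"cup",e[:2],e[2]+.0157-.038,half=34,op=5)
```

```text
[ 0.55809106 -0.07928223  0.14213484] [ 9.40355271e-01  3.40193869e-01 -2.57757357e-04  1.71260525e-04] 0.06647564417226172 [-0.12407091  0.16947534 -1.7692516 ] 24.45
cup [(array([ 0.5601, -0.0743]), 0.77)] mean [ 0.5601 -0.0743]
```

View pics/k.png

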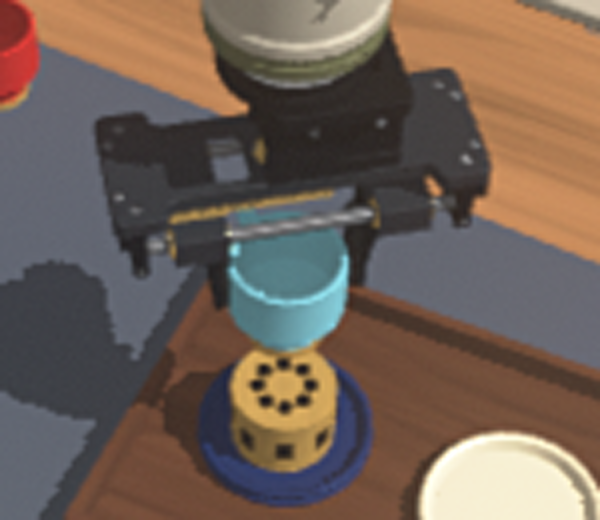

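The cup hangs upright at crop centre (289,285), directly above the warmer top at (284,385). Lowering it onto the warmer.

Request:
apply_moves([
  {"linear":[0.003,0.003,-0.06],"rot":[0,0,0],"grip":-0.3},
  {"linear":[0.003,0.003,-0.11],"rot":[0,0,0],"grip":-0.3},
  {"linear":[0.003,0.003,-0.15],"rot":[0,0,0],"grip":-0.3},
  {"linear":[0.003,0.003,-0.175],"rot":[0,0,0],"grip":-0.3},
  {"linear":[0.003,0.003,-0.188],"rot":[0,0,0],"grip":-0.3},
  {"linear":[0.003,0.003,-0.194],"rot":[0,0,0],"grip":-0.3},
  {"linear":[0.003,0.003,-0.194],"rot":[0,0,0],"grip":-0.3},
])

```text
time: 25.15
ee_pos: [0.5593, -0.0768, 0.0844]
eef_rot: [0.94, 0.341, 0.0, 0.0]
ft_force: [0.9, -0.2, -2.2]
width: 0.0663
```

Request:
apply_moves([
  {"linear":[0,0,-0.003],"rot":[0,0,0],"grip":-0.3},
  {"linear":[0,0,-0.003],"rot":[0,0,0],"grip":-0.3},
  {"linear":[0,0,-0.003],"rot":[0,0,0],"grip":-0.7},
  {"linear":[0,0,-0.003],"rot":[0,0,0],"grip":-1},
  {"linear":[0,0,-0.003],"rot":[0,0,0],"grip":-1},
  {"linear":[0,0,-0.003],"rot":[0,0,0],"grip":-1},
  {"linear":[0,0,0.05],"rot":[0,0,0],"grip":-1},
  {"linear":[0,0,0.12],"rot":[0,0,0],"grip":-1},
  {"linear":[0,0,0.22],"rot":[0,0,0],"grip":-1},
  {"linear":[0,0,0.35],"rot":[0,0,0],"grip":-1},
  {"linear":[0,0.15,0.4],"rot":[0,0,0],"grip":-1},
  {"linear":[0,0.3,0.4],"rot":[0,0,0],"grip":-1},
  {"linear":[0,0.45,0.4],"rot":[0,0,0],"grip":-1},
  {"linear":[0,0.6,0.4],"rot":[0,0,0],"grip":-0.5},
  {"linear":[0.05,0.75,0.4],"rot":[0,0,0],"grip":-0.2},
  {"linear":[0.11,0.9,0.4],"rot":[0,0,0],"grip":-0.2},
  {"linear":[0.11,1,0.4],"rot":[0,0,0],"grip":-0.2},
  {"linear":[0.11,1,0.4],"rot":[0,0,0],"grip":-0.2},
])

```text
time: 26.95
ee_pos: [0.5904, 0.2294, 0.2052]
eef_rot: [0.939, 0.344, 0.0, -0.002]
ft_force: [-1.3, -0.6, -0.1]
width: 0.0566
```

Run:
```python
from h import *
ps={n:r.camera(n) for n in("scene","top")}
s=r.read_state();print(s["ee_pos"],s["width"],s["ft_force"],s["time"])
save(ps["scene"],"l.png",(220,130,150,130),4)
fits(ps,"cup",(.557,-.078),.061,half=32,op=9)
fits(ps,"warmer",(.557,-.078),.013,half=28)
```

```text
[0.59185553 0.22402921 0.20502039] 0.05385750729182447 [ 0.33528636 -1.23884719 -0.10751132] 27.05
cup [(array([ 0.5561, -0.0761]), 0.92), (array([ 0.5615, -0.0763]), 0.93)] mean [ 0.5588 -0.0762]Traceback (most recent call last):
  File "<stdin>", line 6, in <module>
  File "h.py", line 52, in fits
    o=[fit(p,name,xy,zb,**k) for p in ps.values()]
       ~~~^^^^^^^^^^^^^^^^^^
  File "h.py", line 39, in fit
    k,l,s,_=cv2.connectedComponentsWithStats(m);m=(l==1+np.argmax(s[1:,4])).astype(np.uint8)
                                                        ~~~~~~~~~^^^^^^^^^
    return _wrapfunc(a, 'argmax', axis=axis, out=out, **kwds)
    return bound(*args, **kwds)
ValueError: attempt to get argmax of an empty sequence
```

View pics/l.png

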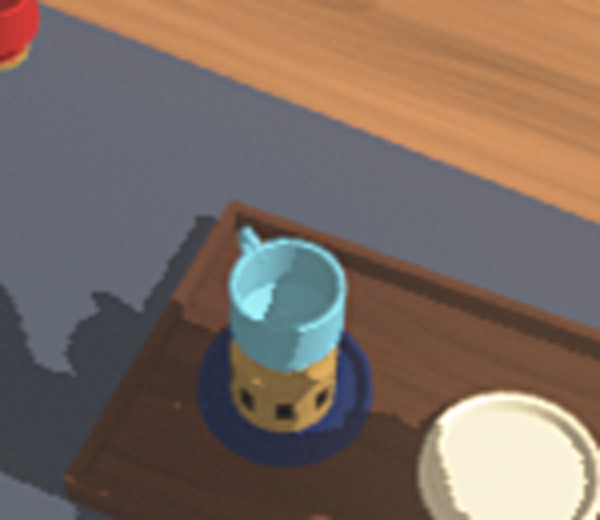

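The cup stands upright and centred on the warmer, at crop (287,300), and is released (12 pictures shown so far). Now the lid.

Request:
apply_moves([
  {"linear":[0,0.15,-0.1],"rot":[0,0,0],"grip":-0.3},
  {"linear":[0,0.252,-0.2],"rot":[0,0,0],"grip":-0.3},
  {"linear":[0,0.252,-0.3],"rot":[0,0,0],"grip":-0.3},
  {"linear":[0,0.252,-0.4],"rot":[0,0,0],"grip":-0.3},
  {"linear":[0,0.252,-0.5],"rot":[0,0,0],"grip":-0.3},
  {"linear":[0,0.252,-0.58],"rot":[0,0,0],"grip":-0.3},
  {"linear":[0,0.252,-0.64],"rot":[0,0,0],"grip":-0.3},
  {"linear":[0,0.252,-0.67],"rot":[0,0,0],"grip":-0.3},
  {"linear":[0,0.252,-0.679],"rot":[0,0,0],"grip":-0.3},
  {"linear":[0,0.252,-0.679],"rot":[0,0,0],"grip":-0.3},
], newtons=15)

```text
time: 28.05
ee_pos: [0.5926, 0.2987, 0.0012]
eef_rot: [0.94, 0.341, 0.0, 0.0]
ft_force: [0.3, -1.0, 0.2]
width: 0.0565
```

Request:
apply_moves([
  {"linear":[0,0,0],"rot":[0,0,0],"grip":0.2},
  {"linear":[0,0,0],"rot":[0,0,0],"grip":0.5},
  {"linear":[0,0,0],"rot":[0,0,0],"grip":0.8},
  {"linear":[0,0,0],"rot":[0,0,0],"grip":0.8},
  {"linear":[0,0,0],"rot":[0,0,0],"grip":0.8},
  {"linear":[0,0,0],"rot":[0,0,0],"grip":0.8},
  {"linear":[0,0,0],"rot":[0,0,0],"grip":0.8},
])

```text
time: 28.75
ee_pos: [0.5921, 0.2988, 0.0005]
eef_rot: [0.94, 0.341, 0.0, 0.0]
ft_force: [0.3, -0.5, -0.1]
width: 0.0152
```

Request:
apply_moves([
  {"linear":[0,0,0.05],"rot":[0,0,0],"grip":0.8},
  {"linear":[0,0,0.15],"rot":[0,0,0],"grip":0.8},
  {"linear":[0,0,0.3],"rot":[0,0,0],"grip":0.8},
  {"linear":[0,0,0.45],"rot":[0,0,0],"grip":0.8},
  {"linear":[0,-0.05,0.55],"rot":[0,0,0],"grip":0.8},
  {"linear":[0,-0.15,0.6],"rot":[0,0,0],"grip":0.8},
  {"linear":[0,-0.25,0.6],"rot":[0,0,0],"grip":0.8},
  {"linear":[0,-0.35,0.6],"rot":[0,0,0],"grip":0.8},
  {"linear":[-0.02,-0.45,0.6],"rot":[0,0,0],"grip":0.8},
  {"linear":[-0.04,-0.55,0.6],"rot":[0,0,0],"grip":0.8},
  {"linear":[-0.06,-0.65,0.6],"rot":[0,0,0],"grip":0.8},
  {"linear":[-0.08,-0.75,0.6],"rot":[0,0,0],"grip":0.8},
  {"linear":[-0.1,-0.85,0.6],"rot":[0,0,0],"grip":0.8},
  {"linear":[-0.11,-0.95,0.6],"rot":[0,0,0],"grip":0.8},
  {"linear":[-0.11,-1,0.6],"rot":[0,0,0],"grip":0.8},
  {"linear":[-0.11,-1,0.6],"rot":[0,0,0],"grip":0.8},
])

```text
time: 30.35
ee_pos: [0.5593, -0.0034, 0.1811]
eef_rot: [0.941, 0.339, 0.0, 0.001]
ft_force: [0.6, 0.2, -1.4]
width: 0.0155
```

Request:
apply_moves([
  {"linear":[0,-0.08,0],"rot":[0,0,0],"grip":0.8},
  {"linear":[0,-0.16,0],"rot":[0,0,0],"grip":0.8},
  {"linear":[0,-0.22,0],"rot":[0,0,0],"grip":0.8},
  {"linear":[0,-0.25,0],"rot":[0,0,0],"grip":0.8},
  {"linear":[0,-0.25,0],"rot":[0,0,0],"grip":0.8},
  {"linear":[0,-0.25,0],"rot":[0,0,0],"grip":0.8},
])

```text
time: 30.95
ee_pos: [0.5592, -0.0742, 0.1806]
eef_rot: [0.94, 0.342, 0.0, -0.0]
ft_force: [0.8, 0.7, -0.7]
width: 0.0155
```

Run:
```python
from h import *
ps={"scene":r.camera("scene")}
s=r.read_state();e=s["ee_pos"];print(e,s["eef_rot"],s["width"],s["ft_force"],s["time"])
save(ps["scene"],"m.png",(220,100,150,140),4)
p=ps["scene"];off=np.array([220,100])
for nm,X in(("lid disc",[*e[:2],e[2]+.0157-.0055]),("cup rim",[.5561,-.0761,.125])): print(nm,(proj(p,X)-off+.5)*4)
```

```text
[ 0.55921574 -0.07414103  0.18063415] [ 9.39657362e-01  3.42116790e-01  2.52150921e-04 -2.84664762e-04] 0.015579224132880664 [ 1.01495147 -0.31148414 -0.19208801] 31.0
lid disc [291.79482771 332.33915841]
cup rim [288.37613759 400.40610827]
```

View pics/m.png

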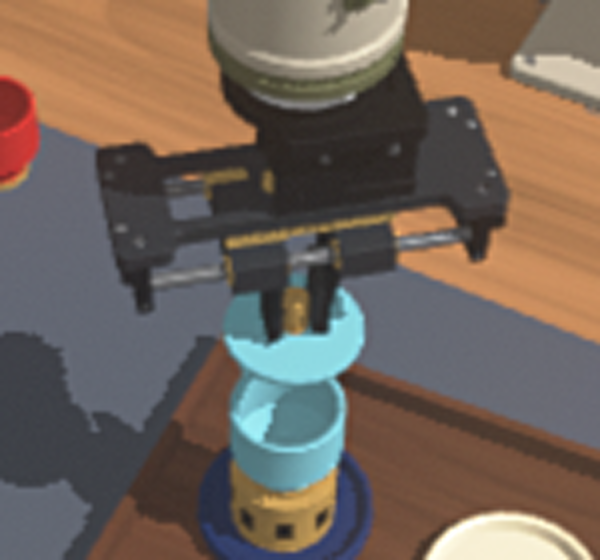

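The lid is level over the cup, with its disc at crop (294,331) and the cup rim at (288,400). The projection suggests a correction of about (-1.5,-3) mm. Lowering.

Request:
apply_moves([
  {"linear":[-0.004,-0.009,0],"rot":[0,0,0],"grip":0.8},
  {"linear":[-0.004,-0.009,-0.05],"rot":[0,0,0],"grip":0.8},
  {"linear":[-0.004,-0.009,-0.1],"rot":[0,0,0],"grip":0.8},
  {"linear":[-0.004,-0.009,-0.14],"rot":[0,0,0],"grip":0.8},
  {"linear":[-0.004,-0.009,-0.17],"rot":[0,0,0],"grip":0.8},
  {"linear":[-0.004,-0.009,-0.19],"rot":[0,0,0],"grip":0.8},
  {"linear":[-0.004,-0.009,-0.2],"rot":[0,0,0],"grip":0.8},
  {"linear":[-0.004,-0.009,-0.207],"rot":[0,0,0],"grip":0.8},
  {"linear":[-0.004,-0.009,-0.207],"rot":[0,0,0],"grip":0.8},
])

```text
time: 31.9
ee_pos: [0.558, -0.0789, 0.1185]
eef_rot: [0.94, 0.341, 0.0, 0.0]
ft_force: [-0.1, 0.1, -0.8]
width: 0.0155
```

Request:
apply_moves([
  {"linear":[0,0,-0.003],"rot":[0,0,0],"grip":0.8},
  {"linear":[0,0,-0.003],"rot":[0,0,0],"grip":0.8},
  {"linear":[0,0,-0.003],"rot":[0,0,0],"grip":0.5},
  {"linear":[0,0,-0.003],"rot":[0,0,0],"grip":0.2},
  {"linear":[0,0,-0.003],"rot":[0,0,0],"grip":0.2},
  {"linear":[0,0,-0.003],"rot":[0,0,0],"grip":0.2},
  {"linear":[0,0,0.05],"rot":[0,0,0],"grip":0.2},
  {"linear":[0,0,0.13],"rot":[0,0,0],"grip":0.2},
  {"linear":[0,0,0.25],"rot":[0,0,0],"grip":0.2},
  {"linear":[0,0.1,0.35],"rot":[0,0,0],"grip":0.2},
  {"linear":[0,0.25,0.4],"rot":[0,0,0],"grip":0.2},
  {"linear":[0,0.4,0.4],"rot":[0,0,0],"grip":0.2},
  {"linear":[0,0.55,0.4],"rot":[0,0,0],"grip":0.2},
  {"linear":[0,0.7,0.4],"rot":[0,0,0],"grip":0.2},
  {"linear":[0,0.85,0.4],"rot":[0,0,0],"grip":0.2},
  {"linear":[0,1,0.4],"rot":[0,0,0],"grip":0.2},
  {"linear":[0,1,0.4],"rot":[0,0,0],"grip":0.2},
  {"linear":[0,1,0.4],"rot":[0,0,0],"grip":0.2},
])

```text
time: 33.7
ee_pos: [0.5575, 0.2226, 0.2394]
eef_rot: [0.94, 0.342, 0.0, -0.0]
ft_force: [0.2, -0.1, 0.7]
width: 0.0349
```

Run:
```python
from h import *
ps={n:r.camera(n) for n in("scene","top")}
s=r.read_state();print(s["ee_pos"],s["width"],s["ft_force"],s["time"])
a=cv2.resize(ps["scene"]["frame"][130:250,220:320],None,fx=4,fy=4,interpolation=2);b=cv2.resize(ps["top"]["frame"][150:270,210:310],None,fx=4,fy=4,interpolation=2)
cv2.imwrite("pics/n.png",np.hstack([a,b])[:,:,::-1])
for t,z in(("lid_mid",.1355),("white_cup_mid",.032),("plant_mid",.03),("spoon_grip",.002)):
    for n,p in ps.items():
        for d in r.spot_point(t,p)[:1]: print(t,n,round(d["p"],2),np.round(at(p,d["location"],z),3)[:2])
```

```text
[0.55837087 0.21986083 0.23896479] 0.03471821040998743 [-0.18361816 -0.4933288  -0.2697713 ] 33.8
lid_mid scene 0.65 [ 0.787 -0.171]
lid_mid top 0.68 [ 0.562 -0.08 ]
white_cup_mid scene 0.83 [0.743 0.188]
white_cup_mid top 0.58 [0.74  0.181]
plant_mid scene 0.97 [ 0.753 -0.216]
plant_mid top 0.57 [ 0.751 -0.217]
spoon_grip top 0.33 [ 0.573 -0.071]
```

View pics/n.png

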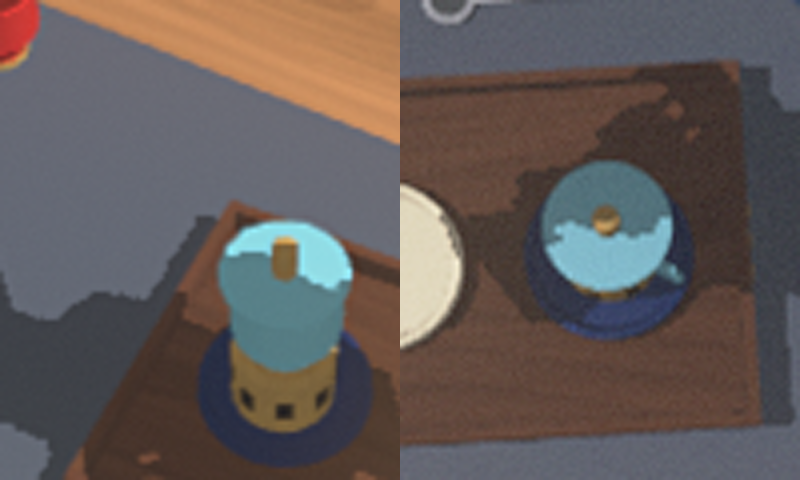

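Lid looks level and centred in both views. As a last numeric check, I triangulate the knob top (expected z about 0.154) and the disc.

Run:
```python
from h import *
ps={n:r.camera(n) for n in("scene","top")}
S,T=ps["scene"],ps["top"]
print("knob top",tri([S,T],[(220+285/4-.5,130+241/4-.5),(210+206/4-.5,150+216/4-.5)]))
print("disc",tri([S,T],[(220+285/4-.5,130+269/4-.5),(210+208/4-.5,150+226/4-.5)]))
for n,p,o in(("s",S,(220,130)),("t",T,(210,150))):
  for dz in(0,.008):
    c=np.array([.5561,-.0761]) if n=="s" else np.array([.5605,-.0775])
    a=np.linspace(0,6.283,73);q=(np.array([proj(p,[c[0]+.038*np.cos(t),c[1]+.038*np.sin(t),.1275+dz]) for t in a])-o+.5)*4
    print(n,dz,"disc L/R/T/B expected",q[:,0].min().round(),q[:,0].max().round(),q[:,1].min().round(),q[:,1].max().round())
```

```text
knob top [ 0.55699174 -0.07999301  0.16010713]
disc [ 0.55590544 -0.08004037  0.1332334 ]
s 0 disc L/R/T/B expected 222.0 355.0 226.0 332.0
s 0.008 disc L/R/T/B expected 222.0 356.0 217.0 324.0
t 0 disc L/R/T/B expected 136.0 268.0 156.0 286.0
t 0.008 disc L/R/T/B expected 135.0 268.0 154.0 284.0
```

```bash
python3 -c "
from bench import r
print(r.close_job())"
```

```text
the job is handed in; nothing more can be done
None
```

The keep-warm set is built on the dark blue dish and handed in at about 34 s: tealight, warmer, pale blue cup, then lid. Each piece was let go before the next. `close_job()` gave no verdict.

**Problem on the way:** the first tealight grasp closed on air. The fingertips sat about 32 mm higher than the reported pose implied. I measured this by touching the mat (about 42 N at the wrist, below the 120 N limit) and corrected all later heights.

**Last checks**
- **Tealight:** about 2–3.5 mm from the dish centre by fit, before the warmer covered it.
- **Warmer:** within about 3 mm of the dish centre in both cameras.
- **Cup:** within about 3 mm of the warmer axis and upright.
- **Lid:** level and about 3–4 mm off the cup axis (limit 9 mm). It went down to seated height with no contact force, and the disc outline matches "home" rather than 8 mm high.
- **Plant and white cup:** both show within about 10 mm of their first detections, which is inside the networks' error.

**Checks that disagreed or failed**
- The rough two-camera fix on the knob and disc came out about 6 mm high. I attribute that to the cameras' 2–5 mm disagreement.
- The last network lid reading from the scene camera was wrong.
- The spoon's only last detection was low-confidence (0.33) and landed on the dish. Part of the spoon still shows at the edge of the last top picture, and the arm never went near it.

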